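# Pack the titration kit

### The job

Pack the titration kit away: stand the three round capped containers (wide jar, medium bottle, slim dropper bottle) upright in the tray, each in the bay made for its size (widest, middle, narrowest), and press the needle thermometer level and fully home into the spring clip, its handle centred on the clip. The square bottle, the open beaker and the pH pen without a needle do not belong: leave them where they are.

Things in the scene. Friction and masses are not known exactly. Their poses are not given: they have to be found in the camera images.
- tray: fixed grey plastic tray, 88 (x) by 204 (y) mm, walls and floor 4 mm thick, rim 40 mm above the bench. Origin under its centre on the bench, z up. Three bays in a row along its y axis, each 80 mm deep in x: the widest is 80 mm in y, centred at y = -58 mm; the middle one 64 mm, centred at y = +18 mm; the narrowest 44 mm, centred at y = +76 mm
- clip: fixed clip: dark base plate 110 (x) by 80 by 10 mm with two pairs of sprung steel jaws, 14 mm wide, at x = -36 and +36 mm (58 mm free between). Origin under the base centre on the bench, z up. The handle goes along x, either way round. Mouth 28 mm wide at the top (70 mm up), 10 mm at 52 mm up. Pressed down with 5-15 N the jaws part and it snaps on to seats, its underside 32 mm above the bench
- jar: round wide white jar with a grey lid, 60 mm diameter (lid 58), 80 mm high, lid from 64 mm up. Stands upright; origin at the centre of its underside, z up. Belongs in the widest bay
- bottle: round medium white bottle, 46 mm diameter up to 70 mm, then a shoulder and a grey cap of 28 mm diameter from 78 to 94 mm. Stands upright; origin at the centre of its underside, z up. Belongs in the middle bay
- dropper: slim round white dropper bottle, 26 mm diameter up to 74 mm, then a grey cap of 16 mm diameter from 80 to 96 mm. Stands upright; origin at the centre of its underside, z up. Belongs in the narrowest bay
- thermometer: white stick thermometer lying on the bench: square handle 110 mm long (x), 16 mm wide (y) and 16 mm high (z) with a small black display on top, and a thin steel needle of 5 mm diameter from its +x end, out to x = 131 mm. Origin under the middle of the handle, z up
- square_bottle: look-alike, to be left: white bottle with a square body of 44 by 44 mm up to 70 mm, grey cap of 28 mm diameter up to 94 mm. Origin at the centre of its underside
- beaker: look-alike, to be left: open round white beaker without a lid, 60 mm diameter, 78 mm high. Origin at the centre of its underside
- ph_pen: look-alike, to be left: white pH pen lying on the bench, body 110 mm long (x), 16 by 16 mm, with a small black display, and instead of a needle a blunt grey cap of 18 mm width from x = 55 to 100 mm. Origin under the middle of the body
Mind the look-alikes: they are no part of the job. Leave any purple or red look-alike of the bottle alone.

How it is judged:
By the outcome, as a careful person would: the job done as asked, in the order asked, and still so for the second after the job is handed in, with the robot touching nothing.
It also fails if it takes over 102 s, if anything falls off the work surface, if the arm or the gripper's body presses on something with over 40 N, if the wrist force passes 120 N, or if a joint passes its speed limit or range.

### The arm

A 6-joint arm with a two-finger parallel gripper is mounted at the origin on the work surface. World frame = base frame: x ahead of the robot, y to its left, z up, the work surface at z = 0. Lengths are in mm, angles in degrees, forces in N, time in s.
With the tool pointing down it reaches from about 300 to 850 mm from the base axis. Payload 4.2 kg.
Tool frame: the origin (TCP) lies at the very end of the fingers, on their centre line; the grasp point (between the pads) lies 19 mm behind it (env.tcp_to_grasp is the distance from the TCP to the grasp point, in mm); z points along the fingers, y is the line along which they close (so a half turn about z gives the same grasp; the last joint's range is limited). The gripper opens to 91 mm and grips with 3 to 60 N. Pads are 32 mm wide; open, the fingers measure 118 mm over their backs; the gripper's body (76 mm by 178 mm) begins 60 mm behind the grasp point.
Start: joints at [-72.536, 18.312, 89.639, -0, 72.044, -1.146], TCP at [183.497, -544.951, 213.976] pointing down, gripper open.
Joint ranges: [-177.97, 177.97], [-48.28, 115.42], [12.27, 149.76], [-77.06, 257.06], [2.81, 150.46], [-146.56, 146.56]. Speed limits (degrees/s): [147.25, 147.25, 180, 180, 180, 180].

### API

Orientations are given as [roll, pitch, yaw] about the fixed x, y, z axes, in that order (R = Rz(yaw) Ry(pitch) Rx(roll)).
In Python, from workcell import env gives the robot as it stands.
- The arm moves only by the tool move_arm, never from a script. Its argument "plan" is a list of rows, each a list of 3 entries, a list of its own where there are three numbers: the shift along the world's x, y, z in cm, then the turn about the world's z in degrees, then the closure, from 0 (fully open) to 1 (shut). In form: [[[x, y, z], turn, claw], ...]. A call has 1 to 5 rows; each row shifts and turns the commanded pose from where the row before left it; what a row does not reach is not made up. A row lasts 1/10 s, in which the tool goes at most 50 mm and 8.59 degrees, less where a joint would pass 70% of its speed; a pose out of reach is approached as far as the arm can. A call is refused whole if a number of a shift passes 5 or a number of a turn 8.59, either way. A call with a gripper value outside its range is refused whole. The fingers move at their own pace and stop on an object; "squeeze" is the grip in N (left out, the last holds). Time passes only in rows, so rows that do not move let the fingers close. It gives the time, the measured TCP pose, the force, the opening and the grip force at its end, in the units of the state.
- env.state(): the state, without advancing time (a new reading comes with each control period).
- env.grab_frame(name): name is "scene" or "top" or "wrist"; returns a dict with "frame" (480x640x3 uint8, red, green, blue), "z_map" (480x640 float32, mm along the optical axis (not along the pixel's ray), 0 where there is no reading), "fovy" (degrees; the focal length in pixels is half the picture's height over the tangent of half this angle, whatever the lens; pixels are square), "cx", "cy" (the principal point, pixels), "D" ([k1, k2, p1, p2, k3] as OpenCV has them; the pictures are not rectified), "position" and "orientation" of the camera in the world. Camera axes: x right, y down, z forward; pixel columns grow to the right and rows downward; lengths in mm; the calibration is good to about 2 mm. A picture is of the moment at which its call begins.
- env.job_done(): hands the job in; it is judged then, once.
Trained networks look in a picture, given as the dict that the camera call returned (one of the last four; its "shot" number tells which), for a name from the list of things; names that differ only in an ending like _2 or _b are one class to them, and where a whole thing is asked for, a point or a joint stands for the part that bears it (a point fixed in the world has none). Each returns a list of dicts, best first, with "score" (0 to 1); they miss things now and then, are a little off and sometimes report something else, mostly with a low value. They report only what shows in the picture. A call takes as long as a camera call. They do not tell look-alikes from the thing itself.
- env.search_frame(picture, label): "point" ([column, row] in pixels, amid what is visible of it).
- env.landmark_of(picture, label): "point" ([column, row] in pixels: a listed point, or the origin of a listed thing).
The state is a dict: "time_s": time; "qpos": joint angles; "qvel": joint speeds; "effort": joint torques, N m; "ee_pos": TCP position; "ee_rot": TCP orientation; "force": force on the tool from outside, world axes, zero at the start; "torque": the same for the moment, N m; "gripper_width": finger opening in mm; "gripper_force": force on a finger pad.
Only numpy, scipy, OpenCV 4.12 (cv2) and the standard library are available. Lean on these libraries where they do the work, as an engineer would, in place of code of your own. Each camera call takes 0.05 s, during which the arm holds its last target. There are 200 camera calls.

## Working session

There is one attempt and no reset: what is moved stays moved. The work goes in short steps, Python scripts to look and compute and a tool call to move; the robot and the scene stay as the last step left them, time stands still between calls to the robot, and variables do not carry over. Pictures are saved under pics/ and viewed, at most 14 in all, crops included, and the job is handed in when it is done.

Besides the shell and the picture viewer there is one more tool, called after "Emit:" as name([rows], argument=value, ...), one row to a line, values as JSON. move_arm: Moves the arm, as the interface text tells. Its arguments: {"type":"object","properties":{"plan":{"type":"array","items":{"type":"array"}},"squeeze":{"type":"number"}},"required":["plan"]}

```bash
mkdir -p pics; cat > h.py <<'E'
import numpy as np, cv2
from workcell import env
from scipy.spatial.transform import Rotation as R
def rot(o):
    o=np.array(o,float)
    return o if o.shape==(3,3) else R.from_euler('xyz',o,degrees=True).as_matrix()
def cloud(p):
    h,w=p['z_map'].shape; f=h/2/np.tan(np.radians(p['fovy']/2))
    K=np.array([[f,0,p['cx']],[0,f,p['cy']],[0,0,1]])
    g=np.stack(np.meshgrid(np.arange(w),np.arange(h)),-1).reshape(-1,1,2).astype(np.float64)
    n=cv2.undistortPoints(g,K,np.array(p['D'],float)).reshape(h,w,2)
    z=p['z_map'][...,None]
    c=np.concatenate([n*z,z],-1)@rot(p['orientation']).T+np.array(p['position'])
    c[p['z_map']==0]=np.nan
    return c
def save(p,n,crop=None,s=1):
    im=p['frame'][...,::-1]
    if crop: im=im[crop[1]:crop[3],crop[0]:crop[2]]
    cv2.imwrite('pics/'+n,cv2.resize(im,None,fx=s,fy=s))
E
python3 - <<'E'
from h import *
for n in ['top','scene']:
    p=env.grab_frame(n); save(p,n+'0.png'); c=cloud(p); np.save(n+'.npy',c)
    print(n,p['position'],p['orientation'])
    for l in ['tray','clip','jar','bottle','dropper','thermometer','square_bottle','beaker','ph_pen']:
        print(l,[(d['score'],np.round(d['point']).tolist(),np.round(c[int(d['point'][1]),int(d['point'][0])]).tolist()) for d in env.search_frame(p,l)][:4])
print(env.state())
E
```

```text
top [388.81667877 -23.17061542 967.05934663] [-173.27409       1.17189155  -88.91270316]
tray [(0.7, [410.0, 205.0], [592.0, -191.0, 3.0])]
clip [(0.17, [508.0, 228.0], [541.0, -394.0, 14.0])]
jar [(0.85, [390.0, 271.0], [441.0, -138.0, 81.0])]
bottle [(0.96, [279.0, 308.0], [368.0, 79.0, 94.0]), (0.88, [248.0, 261.0], [455.0, 140.0, 93.0])]
dropper [(0.71, [472.0, 262.0], [nan, nan, nan])]
thermometer [(0.62, [139.0, 218.0], [552.0, 393.0, 15.0])]
square_bottle [(0.85, [326.0, 267.0], [446.0, -10.0, 97.0])]
beaker [(0.93, [166.0, 258.0], [468.0, 336.0, 5.0]), (0.23, [238.0, 181.0], [636.0, 186.0, 12.0])]
ph_pen [(0.65, [511.0, 226.0], [547.0, -399.0, 13.0])]
scene [1088.77580353 -817.51763067  753.88765691] [-124.92528999    0.74272423   35.30268995]
tray [(0.75, [304.0, 323.0], [583.0, -178.0, 5.0])]
clip [(0.78, [410.0, 239.0], [nan, nan, nan])]
jar [(0.92, [261.0, 275.0], [463.0, -164.0, 61.0])]
bottle [(0.91, [352.0, 239.0], [541.0, 61.0, 57.0]), (0.85, [337.0, 216.0], [462.0, 119.0, 58.0]), (0.73, [294.0, 214.0], [382.0, 55.0, 71.0])]
dropper [(0.72, [205.0, 319.0], [461.0, -32
[... 238 characters left out ...]
]
{'time_s': 1.0, 'qpos': array([-7.25368312e+01,  1.83085132e+01,  8.96381608e+01,  3.51462974e-03,
        7.20444102e+01, -1.14523747e+00]), 'qvel': array([-4.23569534e-02, -7.18047788e-02, -2.63247958e-02, -1.72226052e-02,
       -4.67108103e-02, -4.60951127e-05]), 'effort': array([ 1.25606814e-03, -4.12357414e+01, -2.32236224e+01,  7.29783881e-02,
        3.78126930e-02, -8.07244021e-06]), 'ee_pos': array([ 183.51248018, -544.94772068,  214.01560618]), 'ee_rot': array([ 1.79991019e+02, -3.16475467e-03,  1.86073233e+01]), 'force': array([0.02755008, 0.54850754, 0.97410904]), 'torque': array([ 0.02931669,  0.01665831, -0.01921778]), 'gripper_force': 0.0, 'gripper_width': 91.1477241433218}
```

View pics/top0.png

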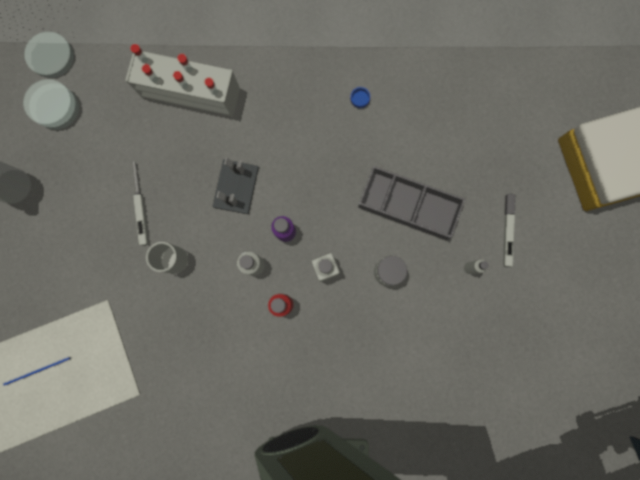

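View pics/scene0.png

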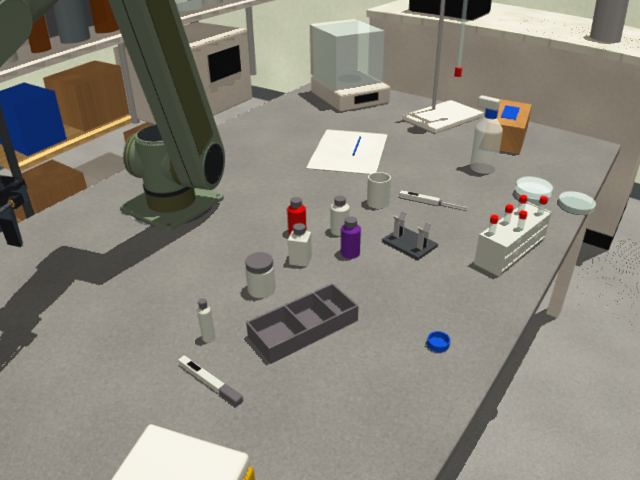

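The top view shows the tray at (411,205), with the widest bay on the right at (439,213). The clip is at (236,187), the white round bottle at (249,263), the jar at (391,271), the dropper at (478,267) and the thermometer at (139,205), needle up in the image. The red, purple and square bottles and the beaker are to be left alone. Next I measure them.

```bash
cat > m.py <<'E'
from h import *
T={n:np.load(n+'.npy') for n in ['top','scene']}
def sel(n,x,y,r,z0,z1):
    c=T[n].reshape(-1,3); 
    return c[(np.hypot(c[:,0]-x,c[:,1]-y)<r)&(c[:,2]>z0)&(c[:,2]<z1)]
def circ(p):
    c,r=cv2.minEnclosingCircle(p[:,:2].astype(np.float32)); return np.round([*c,r],1)
def rect(p):
    a=cv2.minAreaRect(p[:,:2].astype(np.float32)); b=cv2.boxPoints(a)
    return np.round(a[0],1),np.round(a[1],1),round(a[2],1)
if __name__=='__main__':
  for n in T:
    print(n,'bench z',np.nanmedian(sel(n,400,-250,40,-20,20)[:,2]))
    for l,x,y,r,z0,z1 in [('jar',443,-140,45,70,90),('bottle',458,138,35,85,102),('bottlebody',458,138,40,20,68),('dropper',455,-325,30,85,104),('dropbody',455,-325,30,20,70),('sq',446,-10,30,85,102),('purple',530,70,40,85,102)]:
        p=sel(n,x,y,r,z0,z1)
        if len(p)>5: print(l,len(p),circ(p),np.round(np.median(p,0),1))
    for l,x,y,r,z0,z1 in [('tray',588,-185,125,33,48),('clipbase',620,165,85,6,14),('clipjaws',620,165,60,55,80),('therm',540,393,90,10,22)]:
        p=sel(n,x,y,r,z0,z1)
        if len(p)>5: print(l,len(p),*rect(p),np.round(np.median(p,0),1))
E
python3 m.py
```

```text
top bench z -0.39983552203028694
jar 676 [ 444.8 -141.    29. ] [ 443.7 -140.3   79.5]
bottle 163 [454.4 144.9  13.7] [454.9 144.1  93.6]
bottlebody 91 [454.6 144.9  22.7] [445.5 126.6  46.5]
dropper 65 [ 455.8 -315.7    8.3] [ 455.5 -314.1   95.2]
dropbody 93 [ 456.1 -314.    12.5] [ 453.6 -305.2   47.4]
sq 158 [449.2  -9.1  13.7] [449.   -8.6  93.4]
purple 158 [528.5  79.1  13.8] [527.8  79.1  93.3]
tray 818 [ 590.7 -187.7] [205.7  89.2] 70.3 [ 593.1 -192.4   39.1]
clipbase 1446 [620.6 161.1] [141.1 110.2] 80.7 [624.9 185.7   9.5]
clipjaws 134 [625.5 190.9] [32.9 85.9] 80.1 [625.9 195.8  64.3]
therm 451 [538.5 385.6] [168.9  54.8] 30.7 [546.3 391.6  15.2]
scene bench z 0.6847472959703964
jar 434 [ 443.6 -145.7   30.6] [ 447.3 -147.7   79. ]
bottle 82 [452.9 139.6  15.3] [454.9 137.6  92.5]
bottlebody 273 [455.7 136.6  22.1] [460.9 124.   47.5]
dropper 77 [ 454.8 -317.5    9.3] [ 456.5 -319.8   94.8]
dropbody 255 [ 456.8 -319.    12.5] [ 463.2 -324.1   45.4]
sq 100 [447.  -13.4  16. ] [449.6 -15.7  92.5]
purple 95 [528.9  74.9  16.6] [528.1  72.1  92.4]
tray 1138 [ 552.  -175.4] [204.6 175.5] 69.7 [ 594.4 -191.8   38.1]
clipbase 718 [624.7 187.1] [ 85.4 113.3] 80.1 [625.3 177.7   9.3]
clipjaws 136 [625.4 189.1] [35.7 89. ] 79.5 [651.2 193.1  62.6]
therm 198 [544.2 386.7] [162.8  60.2] 32.0 [548.9 388.3  14.5]
```

Emit:
move_arm([
  [[3,4.5,0],6.5,0],
  [[3,4.5,0],6.5,0],
  [[3,4.5,0],6.5,0],
  [[3,4.5,0],6.5,0],
  [[3,4.5,0],6.5,0],
], squeeze=25)

```text
time_s: 1.5
ee_pos: [322.9, -335.3, 214.2]
ee_rot: [180.0, -0.0, 51.3]
force: [1.0, -0.8, 0.0]
gripper_width: 91.0
gripper_force: 0.0
```

Emit:
move_arm([
  [[3,4.5,0],6.5,0],
  [[3,4.5,0],6.5,0],
  [[3,4.5,0],6,0],
  [[2,4,0],0,0],
  [[0,0,0],0,0],
])

```text
time_s: 2.0
ee_pos: [427.3, -168.0, 214.1]
ee_rot: [180.0, -0.1, 70.5]
force: [-0.8, 0.2, 0.8]
gripper_width: 91.5
gripper_force: 0.0
```

```bash
python3 - <<'E'
from h import *
s=env.state(); print(s['ee_pos'],s['ee_rot'],s['qpos'])
p=env.grab_frame('wrist'); save(p,'w1.png'); c=cloud(p); np.save('w1.npy',c); print(p['position'],p['orientation'])
for l in ['tray','jar']:
    print(l,[(d['score'],np.round(d['point']).tolist(),np.round(c[int(d['point'][1]),int(d['point'][0])]).tolist()) for d in env.landmark_of(p,l)+env.search_frame(p,l)][:4])
import m
m.T={'w':c}
q=m.sel('w',445,-143,45,70,90); print('jar',len(q),m.circ(q) if len(q) else 0)
q=m.sel('w',590,-188,125,33,48); print(len(q),m.rect(q) if len(q) else 0)
E
```

```text
[ 427.26692165 -168.03596227  214.1010404 ] [ 1.79964143e+02 -1.07107658e-01  7.04861002e+01] [-22.98383043   7.79979665 103.78872217   0.11733458  68.38221371
  -3.51309684]
[ 449.84277846 -105.14791646  384.1011    ] [ 1.66428765e+02 -4.03120527e-02 -1.94826166e+01]
tray [(0.62, [457.0, 197.0], [589.0, -188.0, 2.0]), (0.63, [467.0, 187.0], [602.0, -180.0, 4.0])]
jar [(0.61, [326.0, 200.0], [447.0, -134.0, 78.0]), (0.52, [380.0, 327.0], [451.0, -146.0, 309.0]), (0.84, [327.0, 204.0], [447.0, -138.0, 80.0])]
jar 3105 [ 443.8 -141.7   29. ]
3341 (array([ 591.2, -187. ]), array([204.7,  89.8]), 70.1)
```

View pics/w1.png

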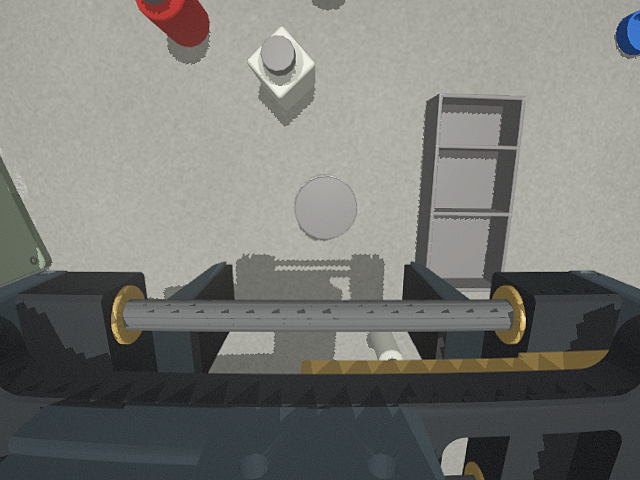

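The wrist view shows the jar at (326,208) and the tray on the right, its widest bay at the bottom (464,245). Both agree with the top camera. Next I move over the jar.

Emit:
move_arm([
  [[1.7,2.65,0],0,0],
  [[0,0,0],0,0],
])

```text
time_s: 2.45
ee_pos: [443.0, -145.6, 214.1]
ee_rot: [180.0, -0.1, 70.0]
force: [0.0, -0.1, 0.6]
gripper_width: 91.3
gripper_force: 0.0
```

Emit:
move_arm([
  [[0.1,0.4,-4],0,0],
  [[0,0,-4.5],0,0],
  [[0,0,0],0,0],
])

```text
time_s: 2.75
ee_pos: [438.5, -141.4, 124.5]
ee_rot: [-179.3, 0.0, 70.0]
force: [-0.2, 1.7, -0.8]
gripper_width: 90.9
gripper_force: 0.0
```

Emit:
move_arm([
  [[0,0,-3],0,0],
  [[0,0,-2.5],0,0],
  [[0,0,-1.5],0,0],
  [[0,0,-1],0,0],
  [[0,0,0],0,0],
])

```text
time_s: 3.25
ee_pos: [443.4, -142.4, 49.2]
ee_rot: [-180.0, 0.0, 70.0]
force: [-0.2, 0.0, 1.1]
gripper_width: 91.4
gripper_force: 0.0
```

Emit:
move_arm([
  [[0,0.05,-0.8],0,0],
  [[0,0,0],0,0.5],
  [[0,0,0],0,0.5],
  [[0,0,0],0,0.5],
  [[0,0,0],0,0.5],
], squeeze=25)

```text
time_s: 3.75
ee_pos: [443.6, -141.2, 41.3]
ee_rot: [180.0, -0.0, 70.1]
force: [-0.2, -0.1, -1.1]
gripper_width: 62.2
gripper_force: 0.0
```

Emit:
move_arm([
  [[0,0,0],0,0.5],
  [[0,0,0],0,0.5],
  [[0,0,1],0,0.5],
  [[0,0,1],0,0.5],
  [[0,0,1],0,0.5],
])

```text
time_s: 4.25
ee_pos: [443.4, -141.1, 71.9]
ee_rot: [180.0, 0.0, 70.1]
force: [0.5, 1.4, -1.7]
gripper_width: 59.5
gripper_force: 25.0
```

Emit:
move_arm([
  [[0,0,2.5],0,0.5],
  [[0,0,2],0,0.5],
  [[2.5,-2,0],0,0.5],
  [[2.5,-2,0],0,0.5],
  [[2.5,-2,0],0,0.5],
])

```text
time_s: 4.75
ee_pos: [519.3, -201.8, 117.3]
ee_rot: [179.9, 0.0, 70.1]
force: [1.6, -0.1, -1.8]
gripper_width: 59.5
gripper_force: 25.0
```

Emit:
move_arm([
  [[2.5,-2,0],0,0.5],
  [[2.8,-2.1,0],0,0.5],
  [[0,0,0],0,0.5],
  [[0,0,0],0,0.5],
  [[0,0,0],0,0.5],
])

```text
time_s: 5.25
ee_pos: [570.4, -241.5, 116.1]
ee_rot: [-179.9, -0.0, 70.1]
force: [-0.9, 0.4, -1.8]
gripper_width: 59.4
gripper_force: 25.0
```

Emit:
move_arm([
  [[0.1,0,-2],0,0.5],
  [[0,0,-2],0,0.5],
  [[0,0,-1.5],0,0.5],
  [[0,0,-0.9],0,0.5],
  [[0,0,0],0,0.5],
])

```text
time_s: 5.75
ee_pos: [571.0, -241.3, 51.1]
ee_rot: [-179.8, -0.0, 70.1]
force: [1.1, 0.1, -0.4]
gripper_width: 59.6
gripper_force: 25.0
```

Emit:
move_arm([
  [[0,0,-0.3],0,0.5],
  [[0,0,-0.3],0,0.5],
  [[0,0,0],0,0.5],
  [[0,0,0],0,0.5],
])

```text
time_s: 6.15
ee_pos: [572.6, -242.2, 46.3]
ee_rot: [180.0, 0.0, 70.1]
force: [0.6, -0.6, -2.2]
gripper_width: 59.6
gripper_force: 25.0
```

Lower another 1 mm, release and rise.

Emit:
move_arm([
  [[0,0,-0.1],0,0.5],
  [[0,0,0],0,0.5],
  [[0,0,0],0,0.1],
  [[0,0,0],0,0.1],
  [[0,0,0],0,0.1],
])

```text
time_s: 6.65
ee_pos: [572.5, -242.2, 45.1]
ee_rot: [180.0, -0.0, 70.1]
force: [0.2, -1.6, -0.2]
gripper_width: 80.2
gripper_force: 0.0
```

Emit:
move_arm([
  [[0,0,0],0,0.1],
  [[0,0,2],0,0.1],
  [[0,0,3],0,0],
  [[0,0,4],0,0],
  [[0,0,4],0,0],
])

```text
time_s: 7.15
ee_pos: [572.0, -242.0, 176.0]
ee_rot: [-179.9, -0.0, 70.1]
force: [0.9, -0.2, 0.5]
gripper_width: 90.9
gripper_force: 0.0
```

Emit:
move_arm([
  [[-1.6,4.1,0.6],0,0],
  [[-1.6,4.1,0.6],0,0],
  [[-1.6,4.1,0.6],0,0],
  [[-1.6,4.1,0.6],0,0],
  [[-1.6,4.1,0.6],0,0],
])

```text
time_s: 7.65
ee_pos: [491.4, -35.7, 205.3]
ee_rot: [180.0, -0.0, 70.1]
force: [-0.5, 1.9, 0.8]
gripper_width: 91.1
gripper_force: 0.0
```

Emit:
move_arm([
  [[-1.6,4.1,0.3],0,0],
  [[-1.6,4.1,0],0,0],
  [[-1.3,4.1,0],0,0],
  [[0,0,0],0,0],
  [[0,0,0],0,0],
])

```text
time_s: 8.15
ee_pos: [447.3, 86.4, 208.2]
ee_rot: [179.9, 0.0, 70.3]
force: [-0.1, -0.0, 0.0]
gripper_width: 91.2
gripper_force: 0.0
```

```bash
python3 - <<'E'
from h import *
import m
s=env.state(); print(s['ee_pos'],s['ee_rot'])
p=env.grab_frame('wrist'); save(p,'w2.png'); c=cloud(p); np.save('w2.npy',c)
m.T={'w':c}
q=m.sel('w',455,144,30,85,102); print('bottle',len(q),m.circ(q),m.rect(q))
q=m.sel('w',455,144,35,60,72); print('body',len(q),m.circ(q))
for l,r,a,b in [('base',85,7,13),('jaws',65,58,80)]:
    q=m.sel('w',625,190,r,a,b); print(l,len(q),m.rect(q) if len(q) else 0)
E
```

```text
[447.26042609  86.36109995 208.20011882] [1.79946918e+02 1.23274039e-02 7.02549411e+01]
bottle 836 [454.5 144.8  13.9] (array([454.7, 144.9]), array([26.4, 26.8]), 71.1)
body 585 [454.2 145.2  23. ]
base 6830 (array([625.8, 191. ]), array([ 80.5, 111.2]), 79.8)
jaws 724 (array([626.3, 191.3]), array([34. , 87.5]), 79.4)
```

View pics/w2.png

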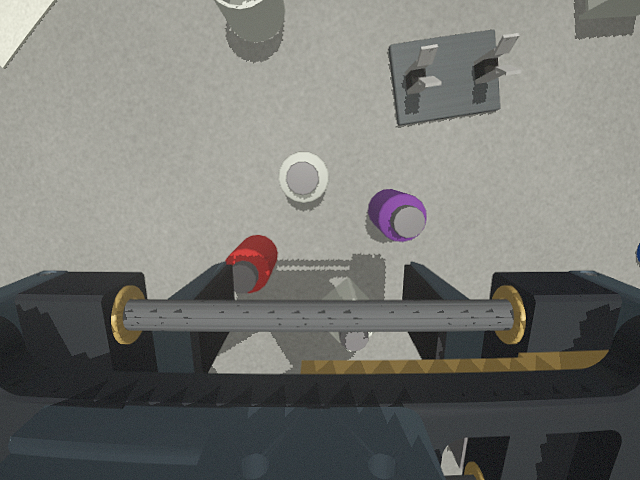

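The white round bottle is at (303,177), clear of the red and purple ones, and the clip is at (445,77).

Emit:
move_arm([
  [[0.4,3,0],0,0],
  [[0.3,2.85,0],0,0],
  [[0,0,-4],0,0],
  [[0,0,-3],0,0],
  [[0,0,0],0,0],
])

```text
time_s: 8.7
ee_pos: [452.1, 142.3, 134.5]
ee_rot: [-179.6, 0.3, 70.0]
force: [-0.7, 0.3, -0.0]
gripper_width: 91.1
gripper_force: 0.0
```

Emit:
move_arm([
  [[0,0,0],0,0],
])

```text
time_s: 8.8
ee_pos: [455.2, 143.4, 138.3]
ee_rot: [-180.0, 0.0, 70.0]
force: [0.5, -0.1, -0.3]
gripper_width: 91.4
gripper_force: 0.0
```

Emit:
move_arm([
  [[-0.1,0.15,-3],0,0],
  [[0,0,-3],0,0],
  [[0,0,-2],0,0],
  [[0,0,-1.2],0,0],
  [[0,0,-0.8],0,0],
])

```text
time_s: 9.3
ee_pos: [455.1, 145.6, 38.8]
ee_rot: [179.9, -0.1, 70.0]
force: [-0.6, -0.0, -0.4]
gripper_width: 91.3
gripper_force: 0.0
```

Emit:
move_arm([
  [[0,0,0],0,0.3],
  [[0,0,0],0,0.7],
  [[0,0,0],0,0.7],
  [[0,0,0],0,0.7],
  [[0,0,0],0,0.7],
])

```text
time_s: 9.8
ee_pos: [453.7, 146.0, 38.5]
ee_rot: [179.9, -0.0, 70.1]
force: [0.7, 0.5, 0.7]
gripper_width: 54.1
gripper_force: 0.0
```

Emit:
move_arm([
  [[0,0,0],0,0.7],
  [[0,0,0],0,0.7],
  [[0,0,0],0,0.7],
])

```text
time_s: 10.1
ee_pos: [453.6, 146.0, 38.2]
ee_rot: [180.0, -0.0, 70.1]
force: [-0.8, -0.0, 2.0]
gripper_width: 45.6
gripper_force: 25.0
```

Emit:
move_arm([
  [[0,0,2.5],0,0.7],
  [[0,0,4],0,0.7],
  [[0,0,4],0,0.7],
  [[0.4,-1,1.5],0,0.7],
  [[1.5,-3.2,0],0,0.7],
])

```text
time_s: 10.6
ee_pos: [473.3, 105.4, 160.7]
ee_rot: [179.8, -0.2, 70.3]
force: [1.0, -0.7, -1.9]
gripper_width: 45.4
gripper_force: 25.0
```

Emit:
move_arm([
  [[1.7,-3.8,0],0,0.7],
  [[1.7,-3.8,0],0,0.7],
  [[1.7,-3.8,0],0,0.7],
  [[1.7,-3.8,0],0,0.7],
  [[1.7,-3.8,0],0,0.7],
])

```text
time_s: 11.1
ee_pos: [557.4, -87.7, 157.4]
ee_rot: [-179.9, -0.0, 70.1]
force: [-0.3, 1.0, -1.0]
gripper_width: 45.6
gripper_force: 25.0
```

Emit:
move_arm([
  [[1.7,-3.8,0],0,0.7],
  [[1.3,-2.6,0],0,0.7],
  [[0.5,-0.7,0],0,0.7],
  [[0,0,0],0,0.7],
  [[0,0,0],0,0.7],
])

```text
time_s: 11.6
ee_pos: [591.6, -156.0, 157.4]
ee_rot: [-179.9, -0.0, 70.1]
force: [-0.6, 0.1, -0.9]
gripper_width: 45.8
gripper_force: 25.0
```

Emit:
move_arm([
  [[0.55,-1.45,0],0,0.7],
  [[0,0,-2],0,0.7],
  [[0,0,-3],0,0.7],
  [[0,0,-2],0,0.7],
  [[0,0,0],0,0.7],
])

```text
time_s: 12.1
ee_pos: [595.7, -170.8, 85.1]
ee_rot: [-179.6, 0.0, 70.2]
force: [-0.3, 0.2, -1.6]
gripper_width: 45.6
gripper_force: 25.0
```

Emit:
move_arm([
  [[0,0,-1],0,0.7],
  [[0,0,-1],0,0.7],
  [[0,0,-0.8],0,0.7],
  [[0,0,-0.8],0,0.7],
  [[0,0,0],0,0.7],
])

```text
time_s: 12.6
ee_pos: [597.1, -171.4, 50.8]
ee_rot: [-179.9, 0.0, 70.1]
force: [-0.2, 0.5, -1.0]
gripper_width: 45.3
gripper_force: 25.0
```

Emit:
move_arm([
  [[0,0,0],0,0.7],
  [[0,0,-0.3],0,0.7],
  [[0,0,-0.3],0,0.7],
  [[0,0,0],0,0.7],
])

```text
time_s: 13.0
ee_pos: [597.6, -171.5, 45.6]
ee_rot: [-180.0, 0.0, 70.1]
force: [-0.1, 0.4, -2.0]
gripper_width: 45.3
gripper_force: 25.0
```

Emit:
move_arm([
  [[0,0,-0.2],0,0.7],
  [[0,0,-0.1],0,0.7],
  [[0,0,0],0,0.7],
  [[0,0,0],0,0.3],
  [[0,0,0],0,0.3],
])

```text
time_s: 13.5
ee_pos: [598.2, -171.7, 43.3]
ee_rot: [180.0, -0.0, 70.1]
force: [-1.1, 0.4, 0.1]
gripper_width: 58.4
gripper_force: 0.0
```

Emit:
move_arm([
  [[0,0,0],0,0.3],
  [[0,0,0],0,0.3],
  [[0,0,2],0,0.3],
  [[0,0,4],0,0.3],
  [[0,0,4],0,0.3],
])

```text
time_s: 14.0
ee_pos: [597.3, -171.5, 143.5]
ee_rot: [-179.9, 0.0, 70.1]
force: [1.3, -0.3, -0.9]
gripper_width: 63.9
gripper_force: 0.0
```

Emit:
move_arm([
  [[0,0,3],0,0.3],
  [[-2,-2.5,0],0,0.3],
  [[-4,-4,0],0,0.3],
  [[-4,-4,0],0,0.3],
  [[-4,-4,0],0,0.3],
])

```text
time_s: 14.5
ee_pos: [470.5, -303.6, 173.2]
ee_rot: [180.0, 0.0, 70.2]
force: [1.0, -0.7, 0.0]
gripper_width: 64.2
gripper_force: 0.0
```

Emit:
move_arm([
  [[0,0,0],0,0.3],
  [[0,0,0],0,0.3],
])

```text
time_s: 14.7
ee_pos: [471.3, -303.4, 173.3]
ee_rot: [180.0, -0.0, 70.0]
force: [0.9, 0.5, 0.5]
gripper_width: 63.9
gripper_force: 0.0
```

Emit:
move_arm([
  [[-1.55,-1.2,0],0,0.3],
  [[0,0,-2],0,0.3],
  [[0,0,-3],0,0.3],
  [[0,0,0],0,0.3],
  [[0,0,0],0,0.3],
])

```text
time_s: 15.2
ee_pos: [457.2, -313.9, 123.0]
ee_rot: [-180.0, -0.0, 70.2]
force: [0.9, 0.2, 0.6]
gripper_width: 63.6
gripper_force: 0.0
```

```bash
python3 - <<'E'
from h import *
import m
s=env.state(); print(s['ee_pos'])
for n in ['top','wrist']:
    p=env.grab_frame(n); save(p,n+'3.png'); c=cloud(p); m.T={'w':c}
    for l,x,y,r,a,b in [('drop',456,-315,22,85,98),('dropbody',456,-315,22,55,76),('jar',571,-242,40,80,88),('bottle',597,-171,20,93,102),('tray',591,-187,125,33,44)]:
        q=m.sel('w',x,y,r,a,b)
        if len(q)>8: print(n,l,len(q),m.circ(q),np.round(np.median(q,0),1),m.rect(q))
E
```

```text
[ 457.24323594 -313.86474594  123.03945223]
top drop 29 [ 457.2 -313.4    7.2] [ 457.1 -310.2   95.1] (array([ 457.9, -311.5]), array([ 6.6, 14.1]), 70.9)
top dropbody 55 [ 457.5 -313.    12.2] [ 456.6 -305.9   70.8] (array([ 459., -310.]), array([12.4, 24.3]), 64.8)
top jar 646 [ 572.4 -242.8   28.8] [ 572.2 -243.2   83.5] (array([ 572.3, -243. ]), array([55.7, 56. ]), 63.1)
top bottle 158 [ 597.6 -171.3   13.9] [ 597.8 -170.6   97.5] (array([ 597.5, -171.4]), array([27.3, 26.2]), 15.5)
top tray 868 [ 590.  -187.   110.6] [ 584.2 -190.1   39.1] (array([ 590.9, -187.6]), array([205.4,  89.5]), 70.4)
wrist drop 556 [ 455.9 -315.3    8. ] [ 456.3 -314.1   94.8] (array([ 455.9, -315.3]), array([15.5, 15.3]), 88.4)
wrist dropbody 509 [ 455.9 -315.1   12.9] [ 460.  -306.7   73.5] (array([ 456.5, -313.3]), array([21.6, 25.5]), 68.4)
wrist jar 7399 [ 572.8 -242.6   29.2] [ 572.  -241.9   83.1] (array([ 572.6, -242.4]), array([56.9, 57.3]), 68.8)
wrist tray 3852 [ 576.3 -226.4   73.8] [ 565.  -209.3   38.7] (array([ 577.1, -226. ]), array([121.2,  88.8]), 70.0)
```

View pics/wrist3.png

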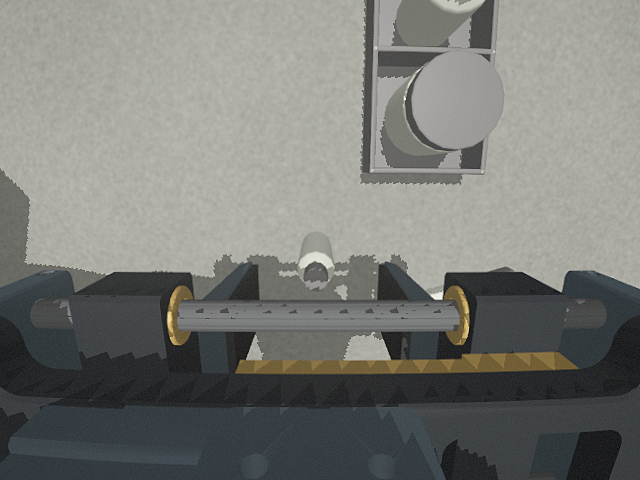

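The jar stands in its bay at (456,100), with the bottle beyond it, and the dropper at (316,270) sits between the fingers.

Emit:
move_arm([
  [[-0.1,-0.1,-2.5],0,0.3],
  [[0,0,-2.5],0,0.3],
  [[0,0,-2],0,0.3],
  [[0,0,-1.3],0,0.3],
  [[0,0,0],0,0.3],
])

```text
time_s: 15.8
ee_pos: [455.1, -315.3, 39.3]
ee_rot: [-179.9, -0.0, 70.1]
force: [0.5, 0.9, 0.5]
gripper_width: 63.8
gripper_force: 0.0
```

Emit:
move_arm([
  [[0,0,0],0,0.9],
  [[0,0,0],0,0.9],
  [[0,0,0],0,0.9],
  [[0,0,0],0,0.9],
  [[0,0,0],0,0.9],
], squeeze=20)

```text
time_s: 16.3
ee_pos: [455.5, -315.8, 40.4]
ee_rot: [180.0, 0.0, 70.1]
force: [0.1, -0.4, -0.4]
gripper_width: 26.7
gripper_force: 0.0
```

Emit:
move_arm([
  [[0,0,0],0,0.9],
  [[0,0,0],0,0.9],
  [[0,0,0],0,0.9],
])

```text
time_s: 16.6
ee_pos: [455.5, -315.9, 40.3]
ee_rot: [180.0, 0.0, 70.1]
force: [0.2, -0.1, 3.4]
gripper_width: 25.5
gripper_force: 20.0
```

Emit:
move_arm([
  [[0,0,2.5],0,0.9],
  [[0,0,4],0,0.9],
  [[0,0,4],0,0.9],
  [[0,0,1.5],0,0.9],
  [[1.5,2,0],0,0.9],
])

```text
time_s: 17.1
ee_pos: [470.8, -298.0, 162.9]
ee_rot: [179.7, 0.1, 69.9]
force: [0.1, 0.1, -1.0]
gripper_width: 25.1
gripper_force: 20.0
```

Emit:
move_arm([
  [[2.8,3.4,0],0,0.9],
  [[2.8,3.4,0],0,0.9],
  [[2.8,3.4,0],0,0.9],
  [[2.8,3.4,0],0,0.9],
  [[2.2,2.8,0],0,0.9],
])

```text
time_s: 17.6
ee_pos: [605.3, -129.6, 159.4]
ee_rot: [-180.0, -0.0, 70.2]
force: [0.3, 0.1, -0.5]
gripper_width: 25.3
gripper_force: 20.0
```

Emit:
move_arm([
  [[1.2,1.6,0],0,0.9],
  [[0,0,0],0,0.9],
  [[0,0,0],0,0.9],
])

```text
time_s: 17.9
ee_pos: [615.5, -116.3, 159.5]
ee_rot: [-179.9, 0.1, 70.1]
force: [0.1, 0.0, -0.3]
gripper_width: 25.3
gripper_force: 20.0
```

Emit:
move_arm([
  [[0.1,0.05,-2],0,0.9],
  [[0,0,-3],0,0.9],
  [[0,0,-2],0,0.9],
  [[0,0,-1],0,0.9],
  [[0,0,0],0,0.9],
])

```text
time_s: 18.4
ee_pos: [615.7, -116.3, 78.7]
ee_rot: [-179.8, 0.0, 70.0]
force: [-0.6, -0.8, -0.5]
gripper_width: 25.7
gripper_force: 20.0
```

Emit:
move_arm([
  [[0,0,-1],0,0.9],
  [[0,0,-1],0,0.9],
  [[0,0,-0.8],0,0.9],
  [[0,0,0],0,0.9],
  [[0,0,0],0,0.9],
])

```text
time_s: 18.9
ee_pos: [617.4, -115.1, 51.8]
ee_rot: [-180.0, 0.0, 70.1]
force: [-1.0, 0.6, -0.4]
gripper_width: 25.4
gripper_force: 20.0
```

Emit:
move_arm([
  [[0,0,-0.3],0,0.9],
  [[0,0,-0.3],0,0.9],
  [[0,0,-0.15],0,0.9],
  [[0,0,0],0,0.9],
  [[0,0,0],0,0.6],
])

```text
time_s: 19.4
ee_pos: [617.4, -115.2, 44.6]
ee_rot: [180.0, -0.0, 70.1]
force: [0.8, 0.1, 1.2]
gripper_width: 30.5
gripper_force: 0.0
```

Emit:
move_arm([
  [[0,0,0],0,0.5],
  [[0,0,0],0,0.5],
  [[0,0,2],0,0.5],
  [[0,0,4],0,0.5],
  [[0,0,4],0,0.5],
])

```text
time_s: 19.9
ee_pos: [616.7, -115.1, 144.9]
ee_rot: [-179.9, 0.0, 70.1]
force: [1.2, -0.0, -0.5]
gripper_width: 45.8
gripper_force: 0.0
```

Emit:
move_arm([
  [[-1.0,4,1.5],-5,0.3],
  [[-1.2,4,1.5],-5,0.3],
  [[-1.2,4,1.5],-5,0.3],
  [[-1.2,4,1],-5,0.3],
  [[-1.2,4,0.5],-5,0.3],
])

```text
time_s: 20.4
ee_pos: [559.1, 86.3, 205.9]
ee_rot: [179.9, -0.1, 44.9]
force: [1.2, -0.6, 0.3]
gripper_width: 63.7
gripper_force: 0.0
```

Emit:
move_arm([
  [[-1.2,4,0],-5,0.3],
  [[-1.2,4,0],-5,0.3],
  [[-1.2,4,0],-5,0.3],
  [[-1.2,4,0],-5,0.3],
  [[-1.2,4,0],-5,0.3],
])

```text
time_s: 20.9
ee_pos: [498.6, 286.3, 204.7]
ee_rot: [180.0, -0.0, 19.9]
force: [-0.1, -0.1, 0.1]
gripper_width: 63.8
gripper_force: 0.0
```

Emit:
move_arm([
  [[-1.2,4,0],-5,0.3],
  [[-1.2,4,0],-5,0.3],
  [[0,0,0],-2,0.3],
  [[0,0,0],0,0.3],
  [[0,0,0],0,0.3],
])

```text
time_s: 21.4
ee_pos: [475.3, 364.5, 204.4]
ee_rot: [180.0, 0.0, 8.1]
force: [-0.2, -0.5, -0.9]
gripper_width: 63.8
gripper_force: 0.0
```

```bash
python3 - <<'E'
from h import *
import m
s=env.state(); print(s['ee_pos'],s['ee_rot'],s['qpos'])
for n in ['top','wrist']:
    p=env.grab_frame(n); save(p,n+'4.png'); c=cloud(p); m.T={'w':c}; np.save(n+'4.npy',c)
    for l in ['thermometer']:
        print(n,[(d['score'],np.round(d['point']).tolist(),np.round(c[int(d['point'][1]),int(d['point'][0])]).tolist()) for d in env.landmark_of(p,l)][:3])
    for l,x,y,r,a,b in [('th',560,395,75,11,20),('jaws',626,191,65,55,80),('dr',617,-115,25,93,105)]:
        q=m.sel('w',x,y,r,a,b)
        if len(q)>8: print(n,l,len(q),m.rect(q),np.round(np.median(q,0),1))
E
```

```text
[475.26463851 364.45213965 204.3965644 ] [1.79970106e+02 1.04981649e-02 8.14929678e+00] [ 3.63942042e+01  2.08220288e+01  8.72610748e+01 -2.24734709e-02
  7.19402928e+01  1.18251876e+02]
top [(0.79, [141.0, 221.0], [543.0, 388.0, 16.0])]
top th 392 (array([563.1, 395.3]), array([140.2,  17.2]), 10.7) [548.2 392.4  15.3]
top jaws 138 (array([626.2, 191.2]), array([34., 87.]), 80.7) [598.9 195.9  64.2]
top dr 54 (array([ 617.6, -114.5]), array([14.9, 14.2]), 72.1) [ 616.9 -113.7   98.9]
wrist [(0.62, [303.0, 160.0], [547.0, 391.0, 16.0])]
wrist th 1679 (array([554.3, 393.8]), array([121.9,  16.2]), 9.8) [552.1 393.2  15. ]
wrist jaws 767 (array([626.4, 191.2]), array([34.4, 86.9]), 79.9) [652.9 184.6  64.5]
```

View pics/wrist4.png

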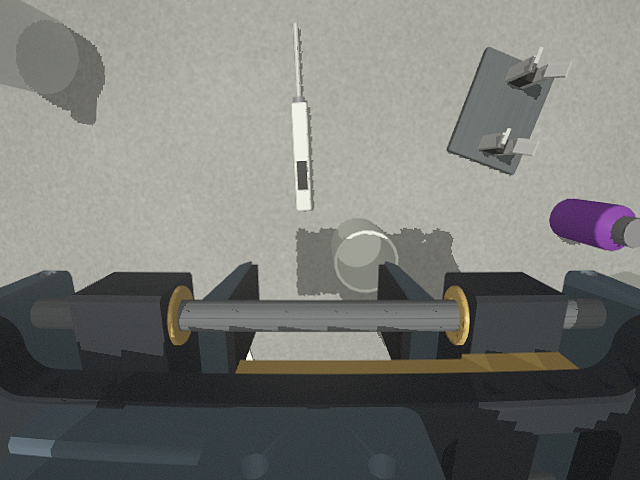

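The wrist view shows the thermometer handle from (304,210) to (299,100), needle pointing up. The clip is at (500,110). Next I pin down the handle's ends.

```bash
python3 - <<'E'
from h import *
import m
for n in ['wrist4','top4']:
    m.T={'w':np.load(n+'.npy')}
    q=m.sel('w',548,392,80,11,20)[:,:2]
    a=np.radians(9.9); u=np.array([np.cos(a),np.sin(a)]); v=np.array([-u[1],u[0]])
    o=np.array([548,392]); s=(q-o)@u; t=(q-o)@v
    for b in range(-70,81,5):
        k=(s>=b)&(s<b+5)
        if k.sum(): print(b,k.sum(),np.round([s[k].min(),s[k].max(),t[k].min(),t[k].max()],1))
E
```

```text
-55 58 [-54.5 -50.1  -6.9   8.2]
-50 74 [-50.  -45.3  -7.1   8.1]
-45 73 [-44.8 -40.   -7.3   7.8]
-40 66 [-40.  -35.   -7.3   8.7]
-35 72 [-35.  -30.5  -6.6   8.4]
-30 75 [-29.9 -25.2  -6.8   8.2]
-25 75 [-24.7 -20.1  -6.9   8.9]
-20 75 [-19.5 -15.   -7.1   8.9]
-15 68 [-15.  -10.   -6.3   8.7]
-10 68 [-10.   -5.   -6.5   7.3]
-5 69 [-5.  -0.  -6.7  8.1]
0 75 [ 0.   5.  -6.9  7.9]
5 70 [ 5.   9.5 -6.9  7.6]
10 70 [10.  14.5 -6.2  7.4]
15 74 [15.  19.9 -6.4  8.3]
20 77 [20.  25.  -6.5  8. ]
25 80 [25.  30.  -6.8  7.8]
30 78 [30.  35.  -7.   8.5]
35 82 [35.1 39.9 -7.1  8.4]
40 83 [40.1 45.  -7.3  8.1]
45 79 [45.2 49.8 -7.5  7.8]
50 80 [50.2 54.9 -6.6  8.7]
55 47 [55.2 60.  -6.7  6.5]
60 10 [60.2 60.9 -3.8  5.3]
65 1 [67.5 67.5  0.   0. ]
-55 17 [-54.7 -50.4  -7.7   6. ]
-50 17 [-49.8 -45.3  -7.3   8.2]
-45 20 [-44.8 -40.2  -8.4   8.4]
-40 16 [-39.8 -35.   -7.6   7.4]
-35 19 [-35.  -30.1  -7.5   6. ]
-30 17 [-29.9 -25.4  -8.6   7.8]
-25 19 [-24.9 -20.2  -6.1   7.9]
-20 17 [-20.  -15.2  -6.9   6.8]
-15 18 [-14.8 -10.1  -6.9   7.8]
-10 16 [-10.   -5.3  -6.8   8.3]
-5 18 [-4.9 -0.3 -6.9  7.7]
0 17 [ 0.2  4.7 -8.1  7. ]
5 16 [ 5.7  9.6 -7.2  6.8]
10 18 [10.4 15.  -7.2  9.1]
15 17 [15.4 19.9 -6.4  7.4]
20 16 [20.  24.8 -7.7  7.7]
25 15 [25.5 29.6 -7.2  9.4]
30 17 [30.  34.7 -6.4  8.6]
35 21 [35.1 39.9 -6.7  9.1]
40 16 [40.1 44.9 -7.6  6.4]
45 16 [45.1 49.6 -5.8  7.2]
50 15 [50.  54.6 -5.9  7.2]
55 7 [55.2 59.8 -4.1  4.5]
60 3 [60.  61.4 -0.1  4.4]
75 2 [76.3 76.8  0.3  2.7]
```

Emit:
move_arm([
  [[3,1.2,-1],1,0.3],
  [[3,1.2,-3],0.75,0.3],
  [[1.35,0.4,-4],0,0.3],
  [[0,0,-4],0,0.3],
  [[0,0,0],0,0.3],
])

```text
time_s: 22.1
ee_pos: [545.8, 389.6, 78.1]
ee_rot: [179.7, 0.7, 9.8]
force: [-0.7, -0.1, -0.3]
gripper_width: 63.8
gripper_force: 0.0
```

Emit:
move_arm([
  [[0,0,-1],0,0.4],
  [[0,0,0],0,0.5],
  [[0,0,0],0,0.5],
])

```text
time_s: 22.4
ee_pos: [549.7, 393.4, 76.8]
ee_rot: [-179.9, -0.2, 9.9]
force: [-0.6, 0.8, -0.3]
gripper_width: 46.1
gripper_force: 0.0
```

Emit:
move_arm([
  [[-0.1,-0.05,-2],0,0.5],
  [[0,0,-2],0,0.5],
  [[0,0,-1.5],0,0.5],
  [[0,0,-0.9],0,0.5],
  [[0,0,0],0,0.5],
])

```text
time_s: 22.9
ee_pos: [547.4, 392.1, 9.8]
ee_rot: [180.0, 0.1, 9.9]
force: [-0.2, -0.1, -0.0]
gripper_width: 45.5
gripper_force: 0.0
```

Emit:
move_arm([
  [[0,0,-0.4],0,0.5],
  [[0,0,-0.4],0,0.5],
  [[0,0,0],0,0.5],
  [[0,0,0],0,0.5],
])

```text
time_s: 23.3
ee_pos: [547.9, 392.4, 2.7]
ee_rot: [-180.0, -0.0, 9.9]
force: [-0.8, 0.1, -0.2]
gripper_width: 45.8
gripper_force: 0.0
```

Emit:
move_arm([
  [[0.08,0,0],0,0.5],
  [[0,0,0],0,1],
  [[0,0,0],0,1],
  [[0,0,0],0,1],
  [[0,0,0],0,1],
], squeeze=50)

```text
time_s: 23.8
ee_pos: [548.6, 392.3, 2.5]
ee_rot: [180.0, -0.0, 9.9]
force: [0.4, -0.3, -0.7]
gripper_width: 16.2
gripper_force: 0.3
```

Emit:
move_arm([
  [[0,0,0],0,1],
  [[0,0,0],0,1],
  [[0,0,0],0,1],
])

```text
time_s: 24.1
ee_pos: [548.6, 392.3, 2.5]
ee_rot: [180.0, 0.0, 9.9]
force: [-0.0, 0.4, 0.8]
gripper_width: 15.6
gripper_force: 50.0
```

```bash
python3 - <<'E'
from h import *
c=np.vstack([np.load(n+'.npy').reshape(-1,3) for n in ['top','w2','wrist4']])
a=np.radians(-10.2);u=np.array([np.cos(a),np.sin(a)]);v=np.array([-u[1],u[0]])
d=c[:,:2]-[626.3,191.1]; s=d@u;t=d@v
for lo,hi in [(20,40),(40,60),(60,120)]:
    k=(c[:,2]>lo)&(c[:,2]<hi)&(s>58)&(s<300)&(abs(t)<90)
    print(lo,k.sum(), [(b,round(s[k&(t>=b)&(t<b+10)].min())) for b in range(-90,90,10) if (k&(t>=b)&(t<b+10)).any()])
    # backwards
    k=(c[:,2]>lo)&(c[:,2]<hi)&(s<-58)&(s>-180)&(abs(t)<40)
    print('back',k.sum(), s[k].max() if k.any() else None)
E
```

```text
20 450 [(30, 170), (40, 152), (80, 155)]
back 0 None
40 308 [(30, 160), (40, 152), (50, 152), (60, 151), (70, 153), (80, 153)]
back 0 None
60 836 [(30, 160), (40, 153), (50, 153), (60, 153), (70, 155), (80, 155)]
back 0 None
```

Emit:
move_arm([
  [[0,0,2],0,1],
  [[0,0,4],0,1],
  [[0,0,4],0,1],
  [[0,0,4],-2,1],
  [[0.5,-2,3],-3,1],
])

```text
time_s: 24.6
ee_pos: [553.7, 374.4, 175.3]
ee_rot: [-179.8, -0.2, 4.9]
force: [1.0, -0.1, -0.7]
gripper_width: 15.6
gripper_force: 50.0
```

Emit:
move_arm([
  [[1.4,-3.6,0],-3,1],
  [[1.4,-3.6,0],-3,1],
  [[1.4,-3.6,0],-3,1],
  [[1.4,-3.6,0],-3,1],
  [[1.3,-3,0],-3,1],
])

```text
time_s: 25.1
ee_pos: [622.9, 196.3, 172.4]
ee_rot: [180.0, 0.0, -10.3]
force: [-0.0, 0.9, 0.2]
gripper_width: 15.4
gripper_force: 50.0
```

Emit:
move_arm([
  [[0.3,-0.7,0],-0.1,1],
  [[0,0,0],0,1],
  [[0,0,0],0,1],
  [[0,0,0],0,1],
])

```text
time_s: 25.5
ee_pos: [625.0, 192.7, 172.4]
ee_rot: [-180.0, 0.0, -10.1]
force: [-0.2, -0.2, -1.6]
gripper_width: 15.8
gripper_force: 50.0
```

```bash
python3 - <<'E'
from h import *
import m
a=np.radians(-10.1);u=np.array([np.cos(a),np.sin(a)]);v=np.array([-u[1],u[0]])
for n in ['wrist','top']:
    p=env.grab_frame(n); save(p,n+'5.png'); c=cloud(p); m.T={'w':c}
    e=env.state()['ee_pos']
    q=m.sel('w',625,192,75,172,196)
    s=(q[:,:2]-e[:2])@u;t=(q[:,:2]-e[:2])@v
    k=abs(t)<14
    print(n,e,k.sum(),np.histogram(s[k],np.arange(-60,70,5)))
    k&=(abs(s)>20)&(q[:,2]>178)
    for lo,hi in [(-55,-20),(20,54)]:
        j=k&(s>lo)&(s<hi)
        if j.any(): print(lo,s[j].min(),s[j].max(),t[j].min(),t[j].max(),np.median(q[j,2]))
    q=m.sel('w',626,191,65,58,80); print('jaws',len(q),m.rect(q) if len(q)>9 else 0)
    q=m.sel('w',626,191,80,7,13); print('base',len(q),m.rect(q) if len(q)>9 else 0)
E
```

```text
wrist [625.07589661 192.7083848  172.43045122] 5382 (array([  0,   0,   0,   0,   0, 102, 237, 259, 227,  10,   0,   0, 186,
       323, 326, 686, 316, 326, 332, 343, 364, 352, 374, 259, 134]), array([-60, -55, -50, -45, -40, -35, -30, -25, -20, -15, -10,  -5,   0,
         5,  10,  15,  20,  25,  30,  35,  40,  45,  50,  55,  60,  65]))
-55 -33.012271928546994 -20.01244244590575 -6.670402793203761 8.715698618821886 185.19273635545025
20 20.032351514957938 53.85002064695237 -6.911917486350422 9.14522563591081 184.91419233579234
jaws 122 (array([661.4, 185. ]), array([33.4, 14. ]), 80.0)
base 4022 (array([630.4, 190.7]), array([ 80. , 100.6]), 79.9)
top [625.1170753  192.63455816 172.43583341] 38 (array([0, 0, 0, 0, 3, 4, 8, 8, 5, 0, 0, 0, 0, 0, 0, 0, 0, 0, 0, 0, 0, 2,
       0, 0, 0]), array([-60, -55, -50, -45, -40, -35, -30, -25, -20, -15, -10,  -5,   0,
         5,  10,  15,  20,  25,  30,  35,  40,  45,  50,  55,  60,  65]))
-55 -30.749604465849284 -21.655451323434114 -7.596453284005482 -5.217855242473035 183.1153227984459
jaws 65 (array([624.7, 191. ]), array([33., 84.]), 79.4)
base 1106 (array([625.5, 190.5]), array([ 80. , 109.5]), 79.7)
```

View pics/wrist5.png

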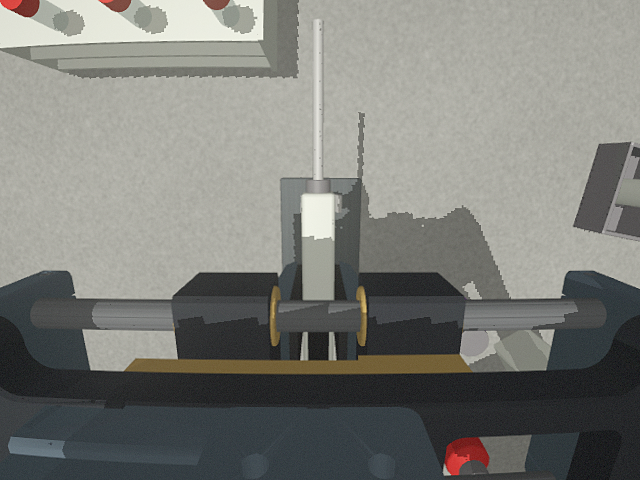

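Emit:
move_arm([
  [[0.11,-0.2,-2],0,1],
  [[0,0,-3],0,1],
  [[0,0,-2.5],0,1],
  [[0,0,-1.5],0,1],
  [[0,0,0],0,1],
])

```text
time_s: 26.1
ee_pos: [624.7, 189.7, 79.9]
ee_rot: [179.9, 0.3, -10.2]
force: [0.5, 0.4, -0.1]
gripper_width: 15.6
gripper_force: 50.0
```

Emit:
move_arm([
  [[0,0,-0.5],0,1],
  [[0,0,-0.5],0,1],
  [[0,0,0],0,1],
  [[0,0,0],0,1],
])

```text
time_s: 26.5
ee_pos: [627.0, 189.4, 73.0]
ee_rot: [-180.0, -0.0, -10.2]
force: [0.7, -0.4, 0.4]
gripper_width: 15.8
gripper_force: 50.0
```

Emit:
move_arm([
  [[-0.08,0.12,0],0,1],
  [[0,0,-0.5],0,1],
  [[0,0,-0.4],0,1],
  [[0,0,-0.3],0,1],
  [[0,0,0],0,1],
])

```text
time_s: 27.0
ee_pos: [625.6, 190.3, 59.9]
ee_rot: [180.0, 0.0, -10.2]
force: [-0.5, -0.4, -0.6]
gripper_width: 15.5
gripper_force: 50.0
```

Emit:
move_arm([
  [[0,0,-0.3],0,1],
  [[0,0,0],0,1],
  [[0,0,-0.2],0,1],
  [[0,0,0],0,1],
])

```text
time_s: 27.4
ee_pos: [626.7, 190.6, 57.0]
ee_rot: [-180.0, -0.1, -10.2]
force: [-0.8, -0.7, 7.7]
gripper_width: 15.8
gripper_force: 50.0
```

Emit:
move_arm([
  [[0,0,-0.2],0,1],
  [[0,0,0],0,1],
  [[0,0,-0.2],0,1],
  [[0,0,0],0,1],
])

```text
time_s: 27.8
ee_pos: [627.4, 190.5, 53.4]
ee_rot: [-179.9, -0.2, -10.2]
force: [1.1, -1.6, 4.7]
gripper_width: 15.8
gripper_force: 50.0
```

Emit:
move_arm([
  [[0,0,-0.2],0,1],
  [[0,0,0],0,1],
  [[0,0,-0.2],0,1],
  [[0,0,0],0,1],
])

```text
time_s: 28.2
ee_pos: [627.3, 190.4, 48.7]
ee_rot: [-180.0, -0.2, -10.2]
force: [1.1, -1.8, 4.4]
gripper_width: 15.5
gripper_force: 50.0
```

Emit:
move_arm([
  [[-0.1,0,-0.2],0,1],
  [[0,0,-0.2],0,1],
  [[0,0,-0.2],0,1],
  [[0,0,0],0,1],
])

```text
time_s: 28.6
ee_pos: [626.2, 190.5, 42.3]
ee_rot: [-180.0, -0.2, -10.2]
force: [1.1, -1.2, 4.3]
gripper_width: 15.5
gripper_force: 50.0
```

Emit:
move_arm([
  [[0,0,-0.2],0,1],
  [[0,0,-0.2],0,1],
  [[0,0,-0.2],0,1],
  [[0,0,0],0,1],
])

```text
time_s: 29.0
ee_pos: [625.1, 190.5, 35.2]
ee_rot: [-180.0, -0.0, -10.2]
force: [1.6, -0.1, 1.0]
gripper_width: 15.6
gripper_force: 50.0
```

Emit:
move_arm([
  [[0.1,0,-0.1],0,1],
  [[0,0,0],0,1],
  [[0,0,0],0,1],
])

```text
time_s: 29.3
ee_pos: [625.3, 190.5, 34.5]
ee_rot: [180.0, 0.1, -10.2]
force: [-1.3, -0.2, 3.9]
gripper_width: 16.1
gripper_force: 50.0
```

Emit:
move_arm([
  [[0,0,-0.1],0,1],
  [[0,0,0],0,1],
  [[0,0,0],0,1],
])

```text
time_s: 29.6
ee_pos: [625.3, 190.5, 34.4]
ee_rot: [180.0, 0.1, -10.2]
force: [-3.5, -1.4, 9.0]
gripper_width: 15.6
gripper_force: 50.0
```

```bash
python3 - <<'E'
from h import *
import m
a=np.radians(-10.2);u=np.array([np.cos(a),np.sin(a)]);v=np.array([-u[1],u[0]])
p=env.grab_frame('wrist'); save(p,'wrist6.png'); c=cloud(p)
e=env.state()['ee_pos']; print(e)
s=(c[...,:2]-e[:2])@u;t=(c[...,:2]-e[:2])@v;z=c[...,2]
w=(p['frame'].min(-1)>150)
for nm,k in [('handle',(z>42)&(z<54)&(abs(t)<11)&(s>20)&(s<75)),('base',(z>5)&(z<14)&(abs(t)<38)&(s>20)&(s<75)),('jaw',(z>56)&(z<80)&(abs(t)<30)&(s>15)&(s<60))]:
    if k.any(): print(nm,k.sum(),np.round([np.percentile(s[k],99.5),s[k].min(),np.percentile(t[k],1),np.percentile(t[k],99),np.median(z[k])],1),'white',np.round(np.percentile(s[k&w],99.5),1) if (k&w).any() else 0)
k=(z>40)&(z<54)&(abs(t)<6)
for b in range(20,64,4):
    j=k&(s>b)&(s<b+4); print(b,j.sum(),np.round(np.median(z[j]),1),int(p['frame'][j].mean()) if j.any() else 0)
E
```

```text
[625.3557873  190.54795489  34.47140972]
handle 2732 [70.2 20.1 -7.6  8.8 47. ] white 71.5
base 4371 [ 55.6  20.  -37.5  37.5   9.1] white 51.1
jaw 2454 [ 43.7  15.  -16.3  18.5  66.1] white 43.7
20 189 47.1 162
24 192 47.1 163
28 201 47.2 162
32 205 47.2 195
36 204 47.2 233
40 225 47.2 234
44 219 47.1 238
48 227 47.0 238
52 224 46.1 198
56 181 44.4 149
60 109 42.1 174
```

Emit:
move_arm([
  [[0.1,-0.02,0],0,1],
  [[0,0,0],0,1],
  [[0,0,0],0,1],
])

```text
time_s: 29.95
ee_pos: [625.4, 190.6, 34.5]
ee_rot: [180.0, 0.2, -10.3]
force: [-6.4, -1.0, 10.5]
gripper_width: 15.4
gripper_force: 50.0
```

Emit:
move_arm([
  [[0.12,-0.02,0.1],0,1],
  [[0,0,0],0,1],
  [[0,0,0],0,1],
])

```text
time_s: 30.25
ee_pos: [625.5, 190.5, 34.5]
ee_rot: [179.9, 0.3, -10.3]
force: [-6.4, 0.8, 8.2]
gripper_width: 15.8
gripper_force: 50.0
```

Emit:
move_arm([
  [[0.15,-0.03,0],0,1],
  [[0,0,0],0,1],
  [[0,0,0],0,1],
])

```text
time_s: 30.55
ee_pos: [626.1, 190.3, 34.6]
ee_rot: [179.9, 0.4, -10.3]
force: [-8.3, 1.2, 8.7]
gripper_width: 15.7
gripper_force: 50.0
```

Emit:
move_arm([
  [[-0.15,0.02,0],0,1],
  [[0,0,0],0,1],
  [[0,0,0],0,0.6],
  [[0,0,0],0,0.6],
  [[0,0,0],0,0.6],
])

```text
time_s: 31.05
ee_pos: [628.1, 189.9, 33.9]
ee_rot: [180.0, 0.0, -10.2]
force: [-0.0, -0.1, 0.8]
gripper_width: 35.4
gripper_force: 0.0
```

Emit:
move_arm([
  [[0,0,0],0,0.6],
  [[0,0,1],0,0.6],
  [[0,0,2],0,0.6],
  [[0,0,4],0,0.6],
  [[0,0,4],0,0.6],
])

```text
time_s: 31.55
ee_pos: [627.8, 189.9, 145.7]
ee_rot: [180.0, 0.1, -10.2]
force: [0.9, -0.1, -0.9]
gripper_width: 36.3
gripper_force: 0.0
```

Emit:
move_arm([
  [[0,0,3],0,0.6],
  [[-2,-0.5,2],0,0.6],
  [[-4,-0.5,0],0,0.6],
  [[-4,-0.5,0],0,0.6],
  [[0,0,0],0,0.6],
])

```text
time_s: 32.05
ee_pos: [522.7, 174.0, 195.1]
ee_rot: [179.9, 0.2, -10.2]
force: [1.4, -0.6, 0.4]
gripper_width: 36.1
gripper_force: 0.0
```

```bash
python3 - <<'E'
from h import *
a=np.radians(-10.2);u=np.array([np.cos(a),np.sin(a)]);v=np.array([-u[1],u[0]])
print(env.state()['ee_pos'])
for n in ['wrist','scene']:
    p=env.grab_frame(n); save(p,n+'7.png'); c=cloud(p)
    s=(c[...,:2]-[626.2,190.9])@u;t=(c[...,:2]-[626.2,190.9])@v;z=c[...,2]
    for nm,k in [('base',(z>5)&(z<14)&(abs(t)<45)&(abs(s)<75)),('jaw',(z>56)&(z<80)&(abs(t)<30)&(abs(s)<60))]:
        if k.any(): print(n,nm,k.sum(),np.round([*np.percentile(s[k],[.5,99.5]),*np.percentile(t[k],[1,99])],1))
    for b in range(-64,72,4):
        j=(z>40)&(z<54)&(abs(t)<6)&(s>b)&(s<b+4)
        if n=='wrist' and j.any(): print(b,j.sum(),np.round([np.median(z[j]),s[j].min(),s[j].max()],1),int(p['frame'][j].mean()))
E
```

```text
[522.72165535 173.96179334 195.08570624]
wrist base 5792 [-54.7  53.9 -38.7  39.3]
wrist jaw 783 [-43.1  42.8 -17.1  17.5]
-56 52 [ 47.1 -55.1 -52.1] 223
-52 52 [ 47.2 -51.3 -48.3] 242
-48 52 [ 47.3 -47.6 -44.7] 242
-44 64 [ 47.3 -43.9 -40.2] 238
-40 48 [ 47.1 -39.3 -36.5] 241
-36 60 [ 47.5 -35.7 -32. ] 186
-32 50 [ 47.9 -31.2 -28.4] 99
-28 59 [ 47.6 -27.6 -24. ] 110
-24 60 [ 47.6 -24.  -20.4] 107
-20 59 [ 47.7 -19.6 -16. ] 106
-16 57 [ 47.4 -16.  -12.4] 103
-12 65 [ 47.5 -11.7  -8. ] 104
-8 52 [47.4 -7.3 -4.5] 103
-4 66 [47.4 -3.9 -0.2] 216
0 54 [47.3  0.5  4. ] 242
4 66 [47.3  4.   7.8] 242
8 69 [47.1  8.3 12. ] 242
12 58 [47.1 12.1 15.8] 242
16 69 [47.1 16.  19.8] 242
20 68 [47.1 20.  23.9] 242
24 60 [47.5 24.  28. ] 242
28 61 [47.2 28.  32. ] 242
32 63 [47.2 32.  35.8] 234
36 66 [47.1 36.3 40. ] 236
40 65 [47. 40. 44.] 240
44 65 [47.1 44.  48. ] 242
48 65 [47.1 48.  52. ] 241
52 55 [46.5 52.  55.9] 205
56 61 [43.9 56.1 59.9] 144
60 26 [42. 60. 64.] 179
64 21 [41.3 64.4 68. ] 196
68 22 [41.4 68.  72. ] 200
scene base 655 [-54.9  55.2 -44.1  29.2]
scene jaw 122 [-46.1  43.4 -20.4  15.7]
```

View pics/wrist7.png

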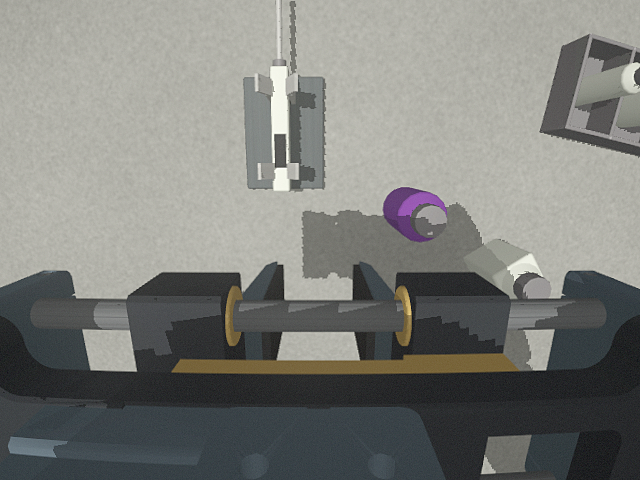

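View pics/scene7.png

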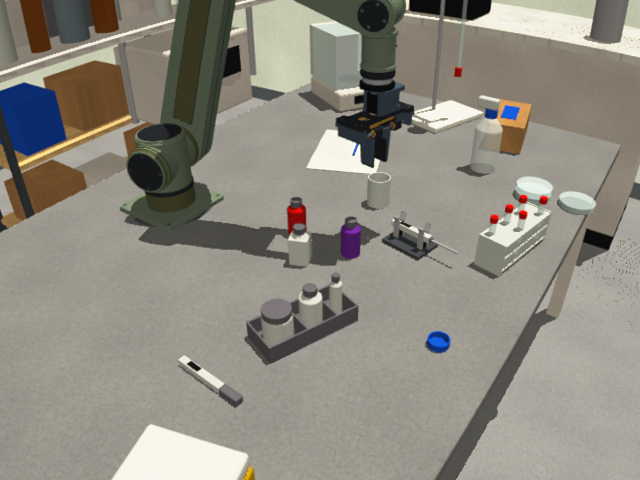

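The wrist view shows the thermometer level and centred in the clip, with its handle spanning about -55 to +55 mm. The scene view shows all three containers upright in their own bays, and none of the look-alikes has moved.

```bash
python3 -c "
from workcell import env
print(env.job_done())"
```

```text
the job is handed in; nothing more can be done
None
```

The job is handed in at about 32 s on the robot's clock: jar, bottle and dropper stand upright in their own bays, the thermometer is level, seated and centred in the clip to about 1 mm, and the look-alikes were not touched.

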